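# Close and latch the filter box hatch

## Task

The filter in the bench filter box has been changed: swing its open hatch down onto the rubber seal, then press the hatch down on the red wing knob, firmly but without crushing the seal, and while it is pressed turn the knob clockwise to its stop so that the hidden tongue swings in behind the frame edge. If the knob meets resistance on the way, press a little more rather than force it. Then let go so that the hatch stays latched by itself, and leave the paint jar, the tape roll and the brush where they are.

Things in the scene. Friction and masses are not known exactly. Their poses are not given: they have to be found in the camera images.
- filter_box: Grey sheet-metal bench filter box, 240 x 240 mm, 110 mm high, fixed to the bench, open on top under the hatch. Origin: centre of its underside, on the bench. Its own -x is its near side (roughly towards the robot), its +x the hinge side, z up; it is turned by up to 0.35 rad.
- hinge_line (a point): Middle of the hatch's hinge line, on the far (+x) rim of the box, 115 mm from the box centre along its +x and 110 mm up; the hinge runs along the box's y. Axes as the box.
- hatch (a joint): Opening angle of the aluminium hatch, rad: 0 level, positive open (near edge raised). Panel 236 mm wide (y), 6 mm thick, reaching 238 mm from the hinge line to its near edge; the hinge line lies in its underside. A balanced hinge keeps it where it is left; about 1 N near the edge moves it. Lowered onto the seal it rests at about -0.01 to 0.03. Seal, knob and tongue are on the near half.
- knob (a joint): Wing knob angle, rad: 0 unlocked (wing along the box's y), grows clockwise seen from above to a stop at 1.55 (wing along box x). From about 0.5 on, the hidden 48 mm tongue must pass under the frame edge: if the hatch is not pressed down far enough it butts against that edge and blocks the knob. Above about 1.3 it is fully behind the edge. Friction 0.05 N m keeps it where it is left.
- wing (a point): Red wing of the knob: 52 mm long, 12 mm thick, 27 mm high, on a black disc (72 mm diameter, 5 mm thick) on top of the hatch. Point on the knob's axis, 170 mm from the hinge line, half-way up the wing: 13.5 mm below its top and above the disc's top. Own y along the wing (tongue to own -y), x across it, z out of the hatch. The fingertips may stand on the disc to press.
- seal: Black rubber strip, 12 x 220 mm, on the near frame edge, 223 mm from the hinge line; origin mid top face. A spring of 2 N/mm (3.4 N/mm at the knob). Edge and seal stand up to 4 mm higher or lower from box to box, so feel the depth: the tongue passes at about 10 to 13 N downwards on the knob; the seal is crushed (failure) above 13 N on it, about 18 N on the knob. 15 N on the knob is right.
- jar_center (a point): Green paint jar, 60 mm diameter, 85 mm high, standing to the left of the box; point at its centre. To be left alone.
- tape_center (a point): Yellow roll of masking tape, 90 mm diameter, 24 mm high, lying to the right of the box; point at its centre. To be left alone.
- brush_grip (a point): Paint brush, 160 mm long, lying in front of the box; point on its handle. To be left alone.
- tongue: Steel tongue of the knob on the hidden inner side of the hatch: 48 mm long from the knob's axis along own -y, 14 mm wide, 6 mm thick, its top face 10 mm below the hatch's underside; origin on the knob's axis at the hatch's underside, axes as the wing. It turns with the knob. It bends (failure) if it is forced against the frame edge with more than 25 N: do not force a knob that meets resistance.

How it is judged:
By the outcome, as a careful person would: the job done as asked, in the order asked, and still so for the second after the job is handed in, with the robot touching nothing.
It also fails if it takes over 54 s, if anything falls off the work surface, if the arm or the gripper's body presses on something with over 40 N, if the wrist force passes 120 N, or if a joint passes its speed limit or range.

## Robot

A 6-joint arm with a two-finger parallel gripper is mounted at the origin on the work surface. World frame = base frame: x ahead of the robot, y to its left, z up, the work surface at z = 0. Lengths are in mm, angles in rad, forces in N, time in s.
With the tool pointing down it reaches from about 350 to 975 mm from the base axis. Payload 7.1 kg.
Tool frame: the origin (TCP) lies between the finger pads; the fingertips stand 19 mm ahead of it and the grasp point (between the pads) is the TCP; y points along the fingers, z is the direction in which the jaws open and shut, and the axes are right-handed (so a half turn about y gives the same grasp; the last joint's range is limited). The gripper opens to 88 mm and grips with 3 to 60 N. Pads are 20 mm wide; open, the fingers measure 115 mm over their backs; the gripper's body (75 mm by 178 mm) begins 61 mm behind the grasp point.
Start: joints at [1.109, 0.423, 1.63, -0, 1.089, -0.019], TCP at [267.762, 564.72, 241.675] pointing down, gripper open.
Joint ranges: [-3, 3], [-0.9, 2.11], [0.09, 2.58], [-1.31, 4.45], [0.11, 2.69], [-2.54, 2.54]. Speed limits (rad/s): [2.39, 2.39, 3.01, 3.14, 3.14, 3.14].

## Interface

Orientations are given as a rotation vector (axis times angle).
In Python, from workcell import ctrl gives the robot as it stands.
- The arm moves only by the tool servo_tool, never from a script. Its argument "moves" is text: rows parted by semicolons, each of 6 numbers parted by spaces: the shift along the world's x, y, z in m, then the turn, a rotation vector about the world's x, y, z in degrees. A call has 1 to 8 rows; each row is the pose to reach, as a shift and turn from the pose commanded when the call began; what a row does not reach only later rows make up. A row lasts 1/8 s, in which the tool goes at most 62.5 mm and 10.7 degrees, less where a joint would pass 70% of its speed; a pose out of reach is approached as far as the arm can. A call with a gripper value outside its range is refused whole. "hand" is the closure in counts, from 0 (fully open) to 255 (shut), set as the call begins (left out, the last holds). The fingers move at their own pace and stop on an object; the grip force is fixed at half the most. Time passes only in rows, so rows that repeat a pose let the fingers close. It gives the time, the measured TCP pose, the force and the opening at its end, in the units of the state.
- ctrl.get_obs(): the state, without advancing time (a new reading comes with each control period).
- ctrl.get_image(name): name is "scene" or "side" or "wrist"; returns a dict with "pixels" (400x640x3 uint8, red, green, blue), "depth" (400x640 float32, mm along the optical axis (not along the pixel's ray), 0 where there is no reading), "vertical_fov" (degrees; the focal length in pixels is half the picture's height over the tangent of half this angle, whatever the lens; pixels are square), "cx", "cy" (the principal point, pixels), "xyz" and "attitude" of the camera in the world; the wrist camera has in their place "T_tool_cam" (4x4, takes a point from camera to tool coordinates, whose origin is the TCP and whose axes are the tool frame's). Camera axes: x right, y up, looking along -z (the intrinsics and any distortion apply to the point x, -y, -z); pixel columns grow to the right and rows downward; lengths in mm; the calibration is good to about 2 mm. A picture is of the moment at which its call begins: read the wrist's pose just before it.
- ctrl.close_job(): hands the job in, once; it reports no verdict.
The state is a dict: "t": time; "qpos": joint angles; "qvel": joint speeds; "joint_torque": joint torques, N m; "ee_pos": TCP position; "orientation": TCP orientation; "ft_force": force on the tool from outside, world axes, zero at the start; "moment": the same for the moment, N m; "width": finger opening in mm.
Only numpy, scipy, OpenCV 4.12 (cv2) and the standard library are available. Lean on these libraries where they do the work, as an engineer would, in place of code of your own. Each camera call takes 0.05 s, during which the arm holds its last target.

## Working session

There is one attempt and no reset: what is moved stays moved. The work goes in short steps, Python scripts to look and compute and a tool call to move; the robot and the scene stay as the last step left them, time stands still between calls to the robot, and variables do not carry over. Pictures are saved under pics/ and viewed, and the job is handed in when it is done.

Besides the shell and the picture viewer there is one more tool, called after "Request:" as name(argument=value, ...) on one line, values as JSON. servo_tool: Moves the arm, as the interface text tells. Its arguments: {"type":"object","properties":{"moves":{"type":"string"},"hand":{"type":"number"}},"required":["moves"]}

```bash
ls; mkdir -p pics; cat > h.py <<'E'
import numpy as np,cv2
from workcell import ctrl
from scipy.spatial.transform import Rotation as R
def grab(name,fn):
    o=ctrl.get_obs(); im=ctrl.get_image(name)
    cv2.imwrite('pics/'+fn+'.png',im['pixels'][:,:,::-1])
    np.savez('pics/'+fn+'.npz',**{k:v for k,v in im.items()},ee=o['ee_pos'],ori=o['orientation'])
    return o,im
E
python3 - <<'E'
from h import *
print(ctrl.get_obs())
for n in ['scene','side','wrist']:
    o,im=grab(n,n+'1'); print({k:v for k,v in im.items() if k not in('pixels','depth')})
E
```

```text
pics
{'t': 0.0, 'qpos': array([ 1.10900522e+00,  4.23820978e-01,  1.63068624e+00, -3.48353728e-05,
        1.08856129e+00, -1.90329524e-02]), 'qvel': array([-9.27637118e-04,  6.49044814e-04,  3.68597254e-05, -4.56279094e-04,
        3.13893600e-04, -2.12708736e-04]), 'joint_torque': array([ 1.54348463e-04, -5.44614601e+01, -2.73670846e+01,  6.44382345e-02,
        2.26771901e-02, -1.21797266e-04]), 'ee_pos': array([267.54447291, 564.26998367, 240.91554108]), 'orientation': array([-1.54421155,  0.34753711, -0.3470287 ]), 'ft_force': array([-0.53625603,  0.62264702, -0.06661799]), 'moment': array([ 0.03296651, -0.02617   , -0.01301994]), 'width': 87.66689794246237}
{'vertical_fov': 46.68034407243064, 'cx': 325.9901107561389, 'cy': 200.07428205370533, 'xyz': array([ 899.73565288,   66.78532994, 1016.98926008]), 'attitude': array([0.26667874, 0.27833956, 1.6155796 ])}
{'vertical_fov': 51.70625117778487, 'cx': 327.41128496679767, 'cy': 204.41186397020797, 'xyz': array([527.49327965, 853.65322111, 618.92090905]), 'attitude': array([ 0.05648986, -1.50491639, -2.68990842])}
{'vertical_fov': 61.18967478549483, 'cx': 320.54609587599043, 'cy': 209.51220460695308, 'T_tool_cam': array([[-3.94338242e-04, -9.59226046e-01, -2.82639767e-01,
        -7.72401087e+01],
       [ 1.16772879e-03,  2.82639155e-01, -9.59225596e-01,
        -1.41483933e+02],
       [ 9.99999240e-01, -7.08305927e-04,  1.00866044e-03,
         8.36840916e-02],
       [ 0.00000000e+00,  0.00000000e+00,  0.00000000e+00,
         1.00000000e+00]])}
```

View pics/scene1.png

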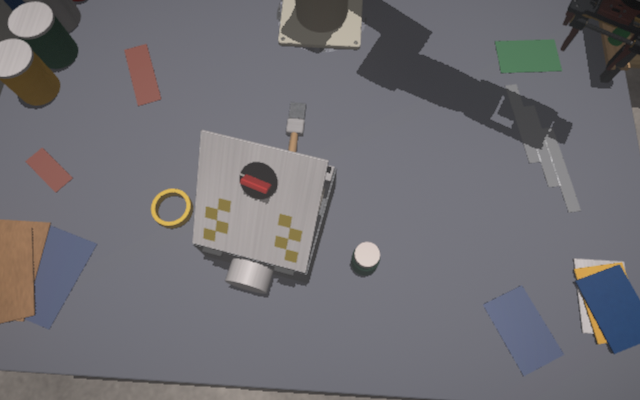

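View pics/side1.png

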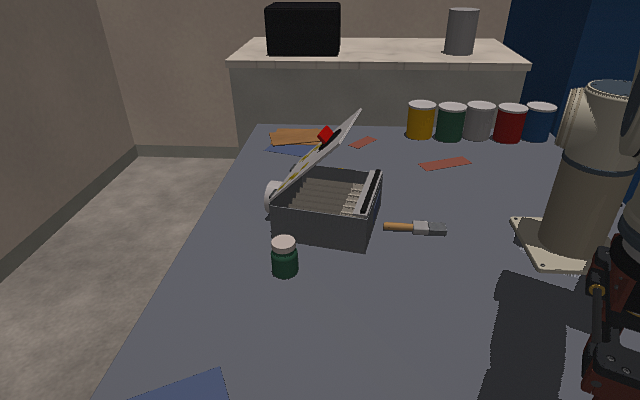

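View pics/wrist1.png

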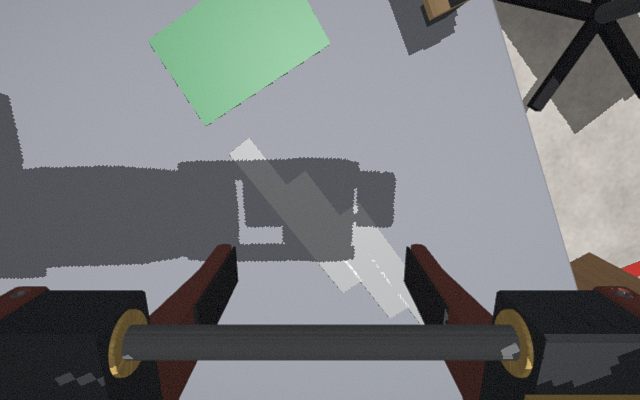

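The scene view shows the hatch open, its near edge at about (203,131)–(328,158), and the red wing at (256,184). The jar is at (367,257), the tape at (171,208) and the brush at (295,125). In the side view the hatch stands open by about 40°.

```bash
cat >> h.py <<'E'
def cloud(fn):
    d=np.load('pics/'+fn+'.npz'); h=400
    f=200/np.tan(np.radians(d['vertical_fov'])/2)
    v,u=np.mgrid[0:400,0:640]; D=d['depth'].astype(float)
    P=np.stack([(u-d['cx'])/f*D,-(v-d['cy'])/f*D,-D],-1)
    if 'T_tool_cam' in d:
        T=d['T_tool_cam'];P=P@T[:3,:3].T+T[:3,3]
        P=P@R.from_rotvec(d['ori']).as_matrix().T+d['ee']
    else: P=P@R.from_rotvec(d['attitude']).as_matrix().T+d['xyz']
    return P,D>0,d['pixels'].astype(int)
E
python3 - <<'E'
from h import *
P,ok,px=cloud('scene1')
for uv in [(400,330),(150,300),(450,150)]: print('table',P[uv[1],uv[0]])
m=np.zeros((400,640),np.uint8);cv2.fillPoly(m,[np.array([(210,140),(320,164),(300,262),(200,238)])],1)
cv2.circle(m,(257,181),24,0,-1)
q=P[(m>0)&ok]
for i in range(4):
    c=q.mean(0);n=np.linalg.svd(q-c,full_matrices=False)[2][2];n*=np.sign(n[2]);r=(q-c)@n;q=q[abs(r)<max(2*r.std(),1.5)]
print('plane',c,n,r.std(),len(q),'tilt',np.arccos(n[2]),'yaw of -horizontal normal',np.arctan2(-n[1],-n[0]), np.arctan2(n[1],n[0]))
# full panel extents
m2=np.zeros_like(m);cv2.fillPoly(m2,[np.array([(190,115),(345,150),(318,290),(180,260)])],1)
g=(m2>0)&ok&(abs((P-c)@n)<3)
q=P[g]
a=-n*[1,1,0];a/=np.linalg.norm(a)
if a[0]<0:pass
yv=np.cross([0,0,1],a); s=np.cross(n,yv)
for nm,v in (('y',yv),('s',s)): 
    print(nm,v,np.percentile((q-c)@v,[0,0.5,2,50,98,99.5,100]))
r=(px[...,0]>120)&(px[...,1]<70)&(px[...,2]<70)&(m2>0)&ok
q=P[r];d=(q-c)@n;print('red n',len(q),d.min(),d.max());t=q[d>25];print('wing top',t.mean(0),(t-c).mean(0)@yv,(t-c).mean(0)@s,d[d>25].mean())
t2=t-t.mean(0);print(np.linalg.svd(t2)[2][0], 'yv',yv)
for nm,uv in (('jar',(367,253)),('tape',(171,190)),('brush',(295,140)),('brush',(296,105))):print(nm,P[uv[1],uv[0]])
# tables
m3=(px[...,0]>150)&(px[...,1]>110)&(px[...,2]<90)&ok;m3[:, :140]=0;m3[:,200:]=0;q=P[m3];print('tape',(q.max(0)+q.min(0))/2,q.max(0),q.min(0))
# rim corners (side view)
E
```

```text
table [8.17538915e+02 2.22217737e+02 4.13025763e-02]
table [ 7.88493742e+02 -3.17644796e+02  3.33905304e-01]
table [384.58924648 341.62350499  -6.0026223 ]
plane [623.39110433 -75.94879696 196.93912823] [ 0.68270053 -0.13709628  0.71772181] 1.0399215666384845 7989 tilt 0.7702712570716893 yaw of -horizontal normal 2.9434138855398992 -0.19817876804989407
y [-0.19688407 -0.98042678  0.        ] [-112.93668071 -111.69110959 -108.41591909    1.58442159  118.69110459
  122.04284133  124.0242306 ]
s [ 0.70367368 -0.14130799 -0.69632995] [-118.11013539 -116.94563873 -114.32866301    1.81222569  124.51983197
  150.97802436  163.28221328]
red n 249 3.1423996621445096 34.86905639617099
wing top [607.31965564 -77.10544144 254.49659824] 4.298217512257285 -51.224602644887696 30.496836790535795
[ 0.29231722  0.94685805 -0.13420314] yv [-0.19688407 -0.98042678  0.        ]
jar [675.52393579 140.45053832  83.77482413]
tape [ 541.3350629  -308.59406183   22.09979056]
brush [391.57677376 -36.24315895  13.7989608 ]
brush [296.8819677  -41.59563297  16.95084868]
tape [ 581.60509999 -303.65908493   10.406717  ] [ 625.61999116 -259.91499942   25.86020552] [ 537.59020881 -347.40317043   -5.04677151]
```

```bash
python3 - <<'E'
from h import *
o=ctrl.get_obs();M=R.from_rotvec(o['orientation']).as_matrix();print(M.round(3))
print('jaw yaw',np.degrees(np.arctan2(M[1,2],M[0,2])),'q1 deg',np.degrees(o['qpos'][0]))
P,ok,px=cloud('scene1')
c=np.array([623.39,-75.95,196.94]);n=np.array([.6827,-.1371,.7177]);yv=-np.array([-.1969,-.9804,0]);s=-np.cross(n,yv)
r=(px[...,0]>110)&(px[...,0]>2*px[...,1])&ok;r[:,:200]=0;r[:,300:]=0;r[:150]=0;r[220:]=0
q=P[r]-c;d=q@n;t=q[(d>27)]
Y=t@yv;S=t@s;A=cv2.minAreaRect(np.c_[Y,S].astype(np.float32));print(A,len(t))
print(cv2.fitLine(np.c_[Y,S].astype(np.float32),cv2.DIST_L2,0,.01,.01).ravel())
im=np.zeros((400,640),np.uint8);im[r]=255
p=cv2.imread('pics/scene1.png')[140:230,200:320];cv2.imwrite('pics/z1.png',cv2.resize(p,None,fx=6,fy=6,interpolation=2))
E
```

```text
[[ 0.904 -0.001  0.429]
 [-0.429 -0.001  0.904]
 [-0.    -1.    -0.001]]
jaw yaw 64.62578381767474 q1 deg 63.538835369333164
((-4.490129470825195, -51.1077995300293), (48.8100700378418, 10.600757598876953), 8.411273956298828) 148
[  0.9866659    0.16275854  -4.377316   -51.574493  ]
```

View pics/z1.png

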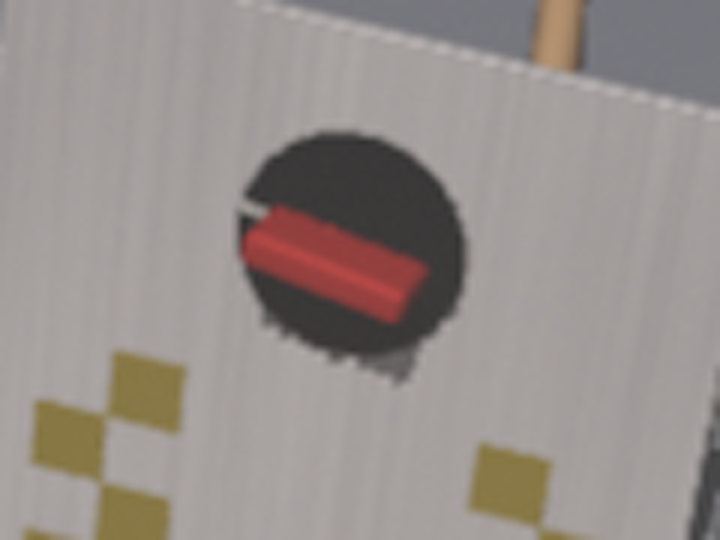

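Request:
servo_tool(moves="0.027 -0.05 0.02 0 0 -10; 0.054 -0.1 0.04 0 0 -20; 0.081 -0.15 0.06 0 0 -30; 0.108 -0.2 0.083 0 0 -40; 0.135 -0.25 0.083 0 0 -50; 0.162 -0.3 0.083 0 0 -60; 0.189 -0.35 0.083 0 0 -70; 0.216 -0.4 0.083 0 0 -80", hand=255)

```text
t: 1.15
ee_pos: [484.3, 163.0, 324.7]
orientation: [-1.067, 1.408, -1.408]
ft_force: [0.7, 0.1, 0.5]
width: 11.3
```

Request:
servo_tool(moves="0.022 -0.041 0 0 0 -2; 0.044 -0.082 0 0 0 -4.6; 0.066 -0.123 0 0 0 -4.6; 0.088 -0.165 0 0 0 -4.6; 0.088 -0.165 0 0 0 -4.6; 0.088 -0.165 0 0 0 -4.6")

```text
t: 1.9
ee_pos: [571.3, -0.1, 324.2]
orientation: [-1.024, 1.463, -1.461]
ft_force: [-1.2, 0.1, -0.2]
width: 0.9
```

```bash
python3 - <<'E'
from h import *
o,_=grab('side','side2');print(o)
grab('wrist','wrist2')
E
```

```text
{'t': 1.9, 'qpos': array([-2.11416470e-02,  2.58806036e-01,  1.66855972e+00,  3.66860150e-04,
        1.21537728e+00,  3.27863101e-01]), 'qvel': array([ 0.02166282, -0.01189983,  0.00593972, -0.00064967, -0.00039114,
       -0.00163077]), 'joint_torque': array([-9.94190276e-01, -4.62662852e+01, -3.01308167e+01,  1.57442404e-02,
       -3.92719579e-02, -1.40823299e-02]), 'ee_pos': array([ 5.71251367e+02, -7.63504907e-02,  3.24217699e+02]), 'orientation': array([-1.02409255,  1.46258967, -1.46088187]), 'ft_force': array([-1.15172578,  0.06114103, -0.20669867]), 'moment': array([-0.07842778,  0.05919294,  0.02726034]), 'width': 0.8580162103820512}
```

View pics/side2.png

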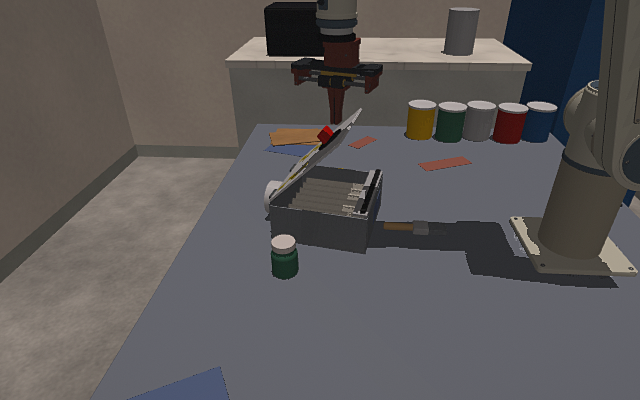

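View pics/wrist2.png

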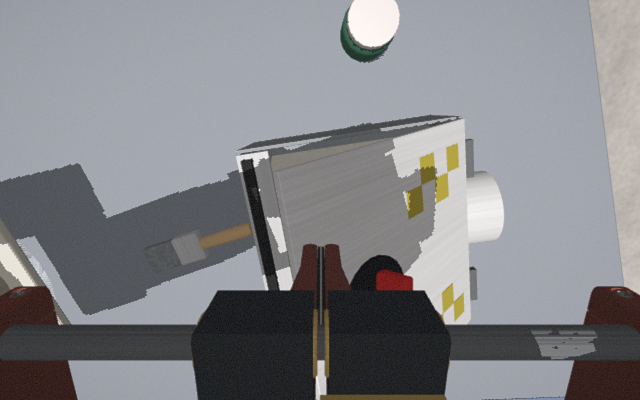

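The fingers are shut above the hatch's left part, clear of the wing. I'll push down along the hatch's arc.

Request:
servo_tool(moves="0 0 -0.02; 0 0 -0.035; -0.006 0.001 -0.047; -0.014 0.003 -0.06; -0.023 0.005 -0.072; -0.032 0.006 -0.085; -0.039 0.008 -0.099; -0.039 0.008 -0.099")

```text
validation failed for argument at $.mo...
```

Request:
servo_tool(moves="0 0 -0.02 0 0 0; 0 0 -0.035 0 0 0; -0.006 0.001 -0.047 0 0 0; -0.014 0.003 -0.06 0 0 0; -0.023 0.005 -0.072 0 0 0; -0.032 0.006 -0.085 0 0 0; -0.039 0.008 -0.099 0 0 0; -0.039 0.008 -0.099 0 0 0")

```text
t: 3.0
ee_pos: [531.5, 7.8, 224.4]
orientation: [-1.026, 1.463, -1.46]
ft_force: [0.1, 0.9, -0.0]
width: 0.6
```

```bash
python3 - <<'E'
from h import *
o,_=grab('side','side3');print(o['t'],o['ee_pos'],o['ft_force'])
E
```

```text
3.0 [531.45342596   7.81109781 224.40900881] [ 0.05528645  0.87447366 -0.02288235]
```

View pics/side3.png

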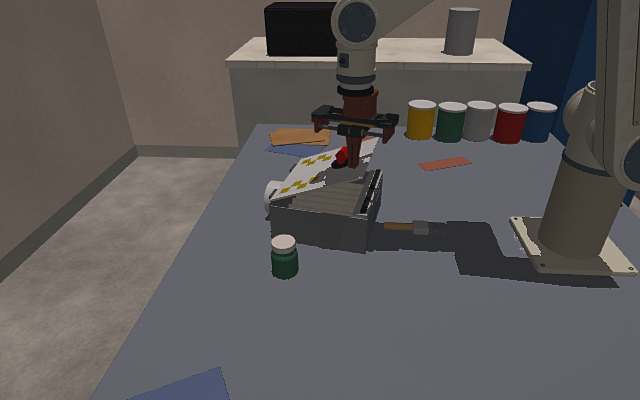

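The hatch has followed the fingers down to about 25°. I'll carry on, slowing towards the end.

Request:
servo_tool(moves="-0.006 0.001 -0.014 0 0 0; -0.012 0.002 -0.029 0 0 0; -0.017 0.003 -0.044 0 0 0; -0.02 0.004 -0.056 0 0 0; -0.021 0.004 -0.065 0 0 0; -0.022 0.004 -0.072 0 0 0; -0.023 0.004 -0.077 0 0 0; -0.023 0.004 -0.077 0 0 0")

```text
t: 4.05
ee_pos: [509.7, 11.7, 148.4]
orientation: [-1.024, 1.461, -1.461]
ft_force: [0.2, 0.5, -0.4]
width: 0.7
```

Request:
servo_tool(moves="0 0 -0.001 0 0 0; 0 0 -0.002 0 0 0; 0 0 -0.003 0 0 0")

```text
t: 4.42
ee_pos: [509.9, 11.7, 145.8]
orientation: [-1.023, 1.461, -1.461]
ft_force: [-0.2, 0.3, 0.9]
width: 0.6
```

```bash
python3 - <<'E'
from h import *
o,_=grab('side','side4');print(o['t'],o['ee_pos'],o['ft_force'])
E
```

```text
4.425 [509.91921753  11.7281905  145.83356198] [-0.23496634  0.30946508  0.93676797]
```

View pics/side4.png

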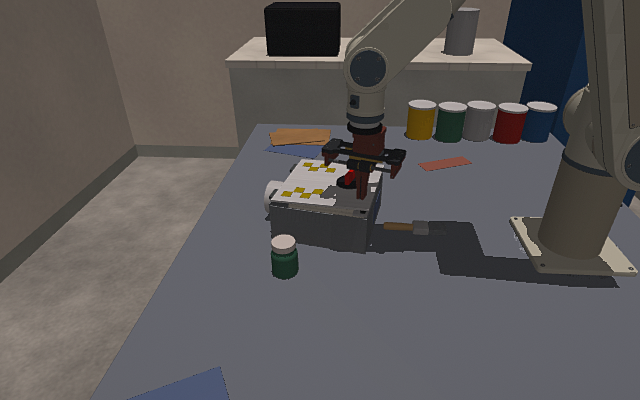

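Request:
servo_tool(moves="0 0 -0.001 0 0 0; 0 0 -0.002 0 0 0; 0 0 -0.003 0 0 0; 0 0 -0.003 0 0 0")

```text
t: 4.97
ee_pos: [509.7, 11.7, 142.6]
orientation: [-1.024, 1.461, -1.461]
ft_force: [-0.6, -0.9, 0.5]
width: 0.2
```

Request:
servo_tool(moves="0 0 -0.001 0 0 0; 0 0 -0.002 0 0 0; 0 0 -0.002 0 0 0")

```text
t: 5.35
ee_pos: [509.8, 11.7, 140.6]
orientation: [-1.024, 1.461, -1.461]
ft_force: [0.5, -0.1, 0.2]
width: 0.3
```

Request:
servo_tool(moves="0 0 -0.001 0 0 0; 0 0 -0.002 0 0 0; 0 0 -0.002 0 0 0")

```text
t: 5.72
ee_pos: [509.7, 11.7, 138.8]
orientation: [-1.024, 1.461, -1.461]
ft_force: [-1.7, 0.4, 4.2]
width: 0.4
```

The force has risen to about 4 N, so the hatch is on the seal. I'll lift, open, and move over the wing to measure it.

Request:
servo_tool(moves="0 0 0.04 0 0 0; 0.006 -0.02 0.07 0 0 0; 0.012 -0.04 0.1 0 0 0; 0 -0.04 0.14 0 0 0; -0.02 -0.04 0.14 0 0 0; -0.05 -0.04 0.14 0 0 0; -0.05 -0.04 0.14 0 0 0", hand=0)

```text
t: 6.6
ee_pos: [458.3, -28.2, 278.6]
orientation: [-1.024, 1.462, -1.461]
ft_force: [0.4, 0.1, 0.5]
width: 67.1
```

```bash
python3 - <<'E'
from h import *
o,_=grab('wrist','wrist5');print(o['t'],o['ee_pos'],o['ft_force'],o['width'])
o,_=grab('scene','scene5')
E
```

```text
6.6 [458.32750763 -28.2454385  278.56166867] [0.36860581 0.13381306 0.48685416] 67.1384898440053
```

View pics/wrist5.png

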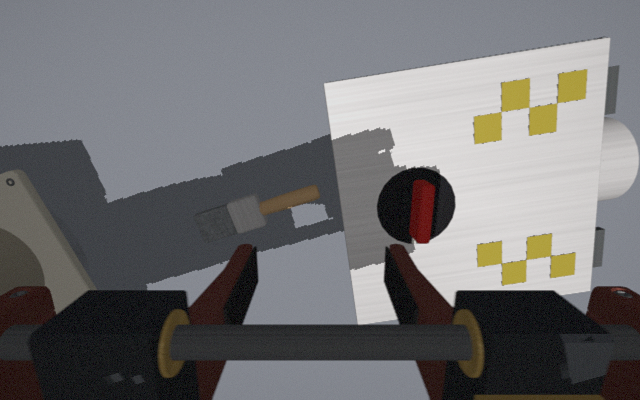

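View pics/scene5.png

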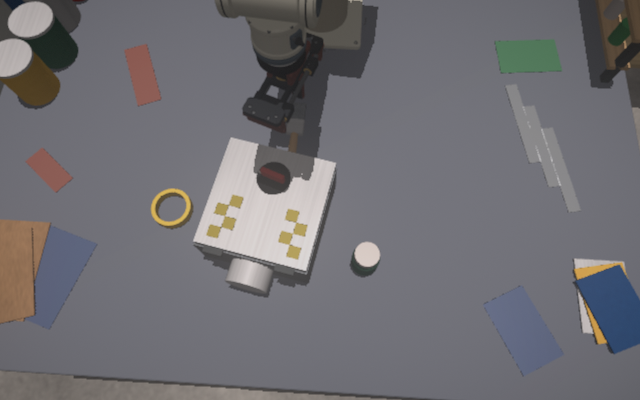

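Both views show the hatch lying flat. In the wrist view the disc centres at (416,205) and the wing runs from (422,180) to (423,243).

```bash
python3 - <<'E'
from h import *
for fn,box in (('wrist5',(360,150,480,260)),('scene5',(245,150,305,200))):
    P,ok,px=cloud(fn);B=np.zeros_like(ok);B[box[1]:box[3],box[0]:box[2]]=1
    r=B&ok&(px[...,0]>50)&(px[...,0]>2.2*px[...,1]);q=P[r];zt=np.percentile(q[:,2],95)
    t=q[q[:,2]>zt-5];A=cv2.minAreaRect(t[:,:2].astype(np.float32));
    l=cv2.fitLine(t[:,:2].astype(np.float32),2,0,.01,.01).ravel()
    print(fn,'wing',len(t),A,zt,np.degrees(np.arctan2(l[1],l[0])))
    k=B&ok&(px.max(-1)<45)&(px.max(-1)-px.min(-1)<12)&(P[...,2]>112)&(P[...,2]<130);q=P[k]
    C=cv2.minEnclosingCircle(q[:,:2].astype(np.float32));print('disc',C,np.median(q[:,2]))
P,ok,px=cloud('wrist5')
m=np.zeros((400,640),np.uint8);cv2.fillPoly(m,[np.array([(470,75),(598,55),(590,280),(480,230)])],1)
q=P[(m>0)&ok];c=q.mean(0);n=np.linalg.svd(q-c,full_matrices=False)[2][2];n*=np.sign(n[2]);print('panel',c,n)
a=ok&(P[...,2]>110)&(P[...,2]<126);a[:,:320]=0;a[260:]=0
# far edges / left edge direction
l=np.array([(344,82),(590,43)]) 
p=[P[v,u] for u,v in ((350,84),(595,46))];d=p[1]-p[0];print('left edge yaw',np.degrees(np.arctan2(d[1],d[0])),p)
p=[P[v,u] for u,v in ((330,95),(350,245))];d=p[0]-p[1];print('near edge yaw',np.degrees(np.arctan2(d[1],d[0])),p)
E
```

```text
wrist5 wing 835 ((538.388671875, -63.812599182128906), (49.947574615478516, 12.35507583618164), 69.25289154052734) 151.96997120476829 69.48264
disc ((537.875, -64.15225982666016), 35.73048782348633) 124.23446181835226Traceback (most recent call last):
  File "<stdin>", line 4, in <module>
    return _quantile_unchecked(
        a, q, axis, out, overwrite_input, method, keepdims, weights)
    return _ureduce(a,
                    func=_quantile_ureduce_func,
    ...<5 lines>...
                    overwrite_input=overwrite_input,
                    method=method)
    r = func(a, **kwargs)
    result = _quantile(arr,
                       quantiles=q,
    ...<2 lines>...
                       out=out,
                       weights=wgt)
    slices_having_nans = np.isnan(arr[-1, ...])
                                  ~~~^^^^^^^^^
IndexError: index -1 is out of bounds for axis 0 with size 0
```

Request:
servo_tool(moves="0.02 -0.009 0 0 0 0; 0.04 -0.018 0 0 0 0; 0.06 -0.027 0 0 0 0; 0.079 -0.036 -0.01 0 0 0; 0.079 -0.036 -0.05 0 0 0; 0.079 -0.036 -0.09 0 0 0; 0.079 -0.036 -0.12 0 0 0; 0.079 -0.036 -0.125 0 0 0")

```text
t: 7.7
ee_pos: [538.4, -64.1, 151.4]
orientation: [-1.027, 1.464, -1.459]
ft_force: [-0.1, -0.2, 0.0]
width: 87.6
```

Request:
servo_tool(moves="0 0 -0.006 0 0 0; 0 0 -0.006 0 0 0; 0 0 -0.006 0 0 0")

```text
t: 8.07
ee_pos: [539.5, -64.4, 148.7]
orientation: [-1.022, 1.46, -1.462]
ft_force: [-0.1, -0.4, 0.3]
width: 87.8
```

```bash
python3 - <<'E'
from h import *
o,_=grab('wrist','wrist6');print(o['t'],o['ee_pos'],o['ft_force'],o['moment'],o['width'],o['qpos'])
M=R.from_rotvec(o['orientation']).as_matrix();print(M.round(3),np.degrees(np.arctan2(M[1,2],M[0,2])))
grab('side','side6')
E
```

```text
8.075 [539.47146792 -64.38369077 148.65503002] [-0.09284439 -0.36429184  0.2797522 ] [-0.06947952  0.02258056  0.00586781] 87.77901680903479 [-1.40685527e-01  4.33730009e-01  1.87663287e+00 -8.73024006e-06
  8.29408016e-01  2.07860770e-01]
[[-0.342  0.002  0.94 ]
 [-0.94  -0.    -0.342]
 [-0.    -1.     0.002]] -19.969913220934476
```

View pics/wrist6.png

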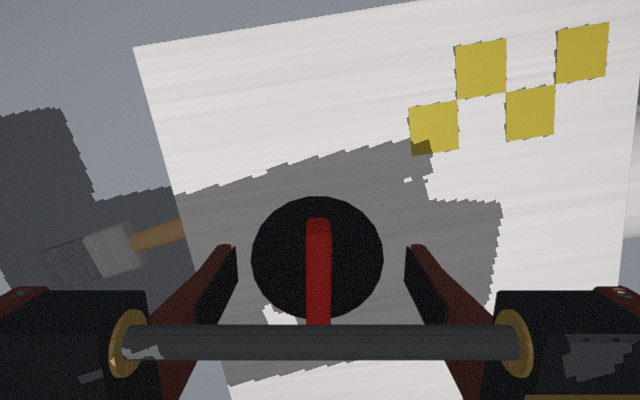

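View pics/side6.png

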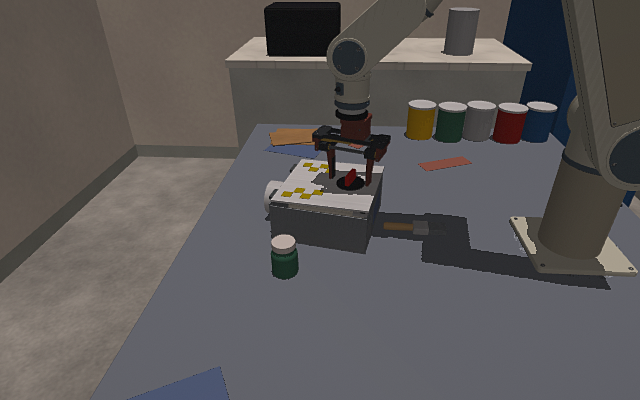

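The wing sits centred between the fingers at about (318,270). I'll close on it.

Request:
servo_tool(moves="-0.001 0 0 0 0 0; -0.001 0 0 0 0 0; -0.001 0 0 0 0 0; -0.001 0 0 0 0 0; -0.001 0 0 0 0 0; -0.001 0 0 0 0 0; -0.001 0 0 0 0 0; -0.001 0 0 0 0 0", hand=255)

```text
t: 9.18
ee_pos: [537.9, -64.3, 147.7]
orientation: [-1.023, 1.461, -1.461]
ft_force: [0.9, -0.4, -2.8]
width: 11.8
```

Request:
servo_tool(moves="-0.001 0 0 0 0 0; 0 0 0 0 0 0")

```text
t: 9.43
ee_pos: [537.8, -64.3, 147.6]
orientation: [-1.024, 1.461, -1.461]
ft_force: [1.4, 0.0, -2.1]
width: 11.8
```

Request:
servo_tool(moves="0 0 -0.001 0 0 0; 0 0 -0.002 0 0 0; 0 0 -0.002 0 0 0; 0 0 -0.002 0 0 0")

```text
t: 9.93
ee_pos: [537.6, -64.3, 145.8]
orientation: [-1.024, 1.461, -1.461]
ft_force: [-1.3, 0.2, 3.2]
width: 12.0
```

Request:
servo_tool(moves="0 0 -0.001 0 0 0; 0 0 -0.001 0 0 0; 0 0 -0.001 0 0 0")

```text
t: 10.3
ee_pos: [537.6, -64.2, 145.0]
orientation: [-1.024, 1.461, -1.461]
ft_force: [-2.0, 0.1, 7.5]
width: 11.8
```

Request:
servo_tool(moves="0 0 -0.001 0 0 0; 0 0 -0.001 0 0 0; 0 0 -0.001 0 0 0")

```text
t: 10.68
ee_pos: [537.6, -64.2, 144.3]
orientation: [-1.024, 1.461, -1.461]
ft_force: [-3.3, 1.0, 9.1]
width: 11.7
```

Request:
servo_tool(moves="0 0 -0.001 0 0 0; 0 0 -0.0015 0 0 0; 0 0 -0.0015 0 0 0; 0 0 -0.0015 0 0 0")

```text
t: 11.18
ee_pos: [537.5, -64.2, 143.2]
orientation: [-1.024, 1.461, -1.461]
ft_force: [-5.7, 0.6, 13.2]
width: 11.9
```

Request:
servo_tool(moves="0 0 0 0 0 0")

```text
t: 11.3
ee_pos: [537.5, -64.2, 143.2]
orientation: [-1.024, 1.461, -1.461]
ft_force: [-4.6, 1.3, 14.5]
width: 11.8
```

Request:
servo_tool(moves="0 0 0 0 0 0")

```text
t: 11.42
ee_pos: [537.5, -64.2, 143.1]
orientation: [-1.024, 1.461, -1.461]
ft_force: [-4.5, 0.8, 13.7]
width: 11.8
```

Request:
servo_tool(moves="0 0 -0.0003 0 0 -3; 0 0 -0.0003 0 0 -7; 0 0 -0.0003 0 0 -11; 0 0 -0.0003 0 0 -15; 0 0 -0.0003 0 0 -15")

```text
t: 12.05
ee_pos: [537.6, -64.3, 143.0]
orientation: [-0.855, 1.643, -1.643]
ft_force: [-5.5, 1.2, 14.6]
width: 11.8
```

```bash
cat > s.py <<'E'
from h import *
o=ctrl.get_obs();M=R.from_rotvec(o['orientation']).as_matrix();y=np.degrees(np.arctan2(M[1,2],M[0,2]))
print(o['t'],o['ee_pos'].round(1),'F',o['ft_force'].round(1),'M',o['moment'].round(2),o['width'].round(1),'jaw',y.round(1),'knob',np.radians(-11.35-y).round(3),'q6',o['qpos'][5].round(2))
E
python3 s.py
```

```text
Traceback (most recent call last):
  File "s.py", line 3, in <module>
    print(o['t'],o['ee_pos'].round(1),'F',o['ft_force'].round(1),'M',o['moment'].round(2),o['width'].round(1),'jaw',y.round(1),'knob',np.radians(-11.35-y).round(3),'q6',o['qpos'][5].round(2))
                                                                                          ^^^^^^^^^^^^^^^^
AttributeError: 'float' object has no attribute 'round'
```

Request:
servo_tool(moves="0 0 0 0 0 -4; 0 0 0 0 0 -8; 0 0 0 0 0 -8")

```text
t: 12.42
ee_pos: [537.6, -64.3, 143.0]
orientation: [-0.755, 1.737, -1.737]
ft_force: [-6.0, -0.1, 15.6]
width: 12.0
```

```bash
sed -i "s/o\['width'\].round(1)/round(o['width'],1)/" s.py
python3 s.py
```

```text
12.425 [537.6 -64.3 143. ] F [-6.  -0.1 15.6] M [ 0.02  0.99 -0.03] 12.0 jaw -43.0 knob 0.553 q6 0.61
```

Request:
servo_tool(moves="0 0 0 0 0 -4; 0 0 0 0 0 -8; 0 0 0 0 0 -8")

```text
t: 12.8
ee_pos: [537.7, -64.4, 143.0]
orientation: [-0.647, 1.828, -1.828]
ft_force: [-4.7, -0.4, 14.8]
width: 11.7
```

```bash
python3 s.py
```

```text
12.8 [537.7 -64.4 143. ] F [-4.7 -0.4 14.8] M [-0.02  0.91 -0.08] 11.7 jaw -51.0 knob 0.692 q6 0.75
```

Request:
servo_tool(moves="0 0 0 0 0 -4; 0 0 0 0 0 -8; 0 0 0 0 0 -8")

```text
t: 13.18
ee_pos: [537.7, -64.4, 143.0]
orientation: [-0.531, 1.916, -1.916]
ft_force: [-5.7, -0.6, 14.5]
width: 11.7
```

```bash
python3 s.py
```

```text
13.175 [537.7 -64.4 143. ] F [-5.7 -0.6 14.5] M [-0.1   0.92 -0.01] 11.7 jaw -59.0 knob 0.832 q6 0.89
```

Request:
servo_tool(moves="0 0 0 0 0 -4; 0 0 0 0 0 -8; 0 0 0 0 0 -12; 0 0 0 0 0 -12")

```text
t: 13.68
ee_pos: [537.7, -64.5, 143.0]
orientation: [-0.341, 2.041, -2.042]
ft_force: [-5.7, -0.3, 15.3]
width: 11.8
```

```bash
python3 s.py
```

```text
13.675 [537.7 -64.5 143. ] F [-5.7 -0.3 15.3] M [-0.12  0.91 -0.05] 11.8 jaw -71.0 knob 1.041 q6 1.1
```

Request:
servo_tool(moves="0 0 0 0 0 -4; 0 0 0 0 0 -8; 0 0 0 0 0 -12; 0 0 0 0 0 -12")

```text
t: 14.18
ee_pos: [537.7, -64.6, 143.0]
orientation: [-0.132, 2.158, -2.159]
ft_force: [-5.4, -0.8, 15.0]
width: 11.8
```

```bash
python3 s.py
```

```text
14.175 [537.7 -64.6 143. ] F [-5.4 -0.8 15. ] M [-0.25  1.   -0.07] 11.8 jaw -83.0 knob 1.25 q6 1.31
```

Smooth so far, with no resistance and a steady 15 N. Next, the rest of the way to the stop.

Request:
servo_tool(moves="0 0 0 0 0 -4; 0 0 0 0 0 -8; 0 0 0 0 0 -12; 0 0 0 0 0 -12")

```text
t: 14.68
ee_pos: [537.7, -64.7, 143.0]
orientation: [-0.095, -2.176, 2.178]
ft_force: [-5.8, -1.3, 14.6]
width: 12.0
```

```bash
python3 s.py
```

```text
14.675 [537.7 -64.7 143. ] F [-5.8 -1.3 14.6] M [-0.31  1.01 -0.02] 12.0 jaw -95.0 knob 1.46 q6 1.52
```

Request:
servo_tool(moves="0 0 0 0 0 -2; 0 0 0 0 0 -4; 0 0 0 0 0 -4")

```text
t: 15.05
ee_pos: [537.7, -64.7, 143.0]
orientation: [-0.168, -2.139, 2.141]
ft_force: [-5.3, -1.7, 14.8]
width: 11.7
```

```bash
python3 s.py
```

```text
15.05 [537.7 -64.7 143. ] F [-5.3 -1.7 14.8] M [-0.4   1.02 -0.05] 11.7 jaw -99.0 knob 1.529 q6 1.59
```

Request:
servo_tool(moves="0 0 0 0 0 -1; 0 0 0 0 0 -2; 0 0 0 0 0 -2")

```text
t: 15.42
ee_pos: [537.7, -64.7, 143.1]
orientation: [-0.203, -2.121, 2.123]
ft_force: [-5.7, -1.3, 14.3]
width: 12.0
```

```bash
python3 s.py
```

```text
15.425 [537.7 -64.7 143.1] F [-5.7 -1.3 14.3] M [-0.34  1.03  0.41] 12.0 jaw -100.9 knob 1.563 q6 1.62
```

Request:
servo_tool(moves="0 0 0 0 0 -1; 0 0 0 0 0 -2; 0 0 0 0 0 -2")

```text
t: 15.8
ee_pos: [537.8, -64.7, 143.0]
orientation: [-0.238, -2.102, 2.104]
ft_force: [-4.7, -1.2, 14.8]
width: 12.4
```

```bash
python3 s.py
```

```text
15.8 [537.8 -64.7 143. ] F [-4.7 -1.2 14.8] M [-0.28  1.02  0.61] 12.4 jaw -102.9 knob 1.597 q6 1.66
```

The stop is reached: turning moment rose to 0.6 N m with the knob at about 1.55. I'll ease the twist and most of the press, then open and lift.

Request:
servo_tool(moves="0 0 0 0 0 2; 0 0 0.001 0 0 2.3; 0 0 0.002 0 0 2.3; 0 0 0.003 0 0 2.3; 0 0 0.003 0 0 2.3")

```text
t: 16.42
ee_pos: [537.7, -64.7, 144.5]
orientation: [-0.198, -2.123, 2.125]
ft_force: [1.6, -4.3, -2.0]
width: 11.9
```

```bash
python3 s.py
```

```text
16.425 [537.7 -64.7 144.5] F [ 1.6 -4.3 -2. ] M [-0.87 -0.02  0.28] 11.9 jaw -100.6 knob 1.558 q6 1.62
```

Request:
servo_tool(moves="0 0 0 0 0 0; 0 0 0 0 0 0; 0 0 0 0 0 0; 0 0 0 0 0 0; 0 0 0 0 0 0; 0 0 0.01 0 0 0; 0 0 0.03 0 0 0; 0 0 0.06 0 0 0", hand=0)

```text
t: 17.42
ee_pos: [537.3, -64.2, 205.5]
orientation: [-0.197, -2.123, 2.123]
ft_force: [0.7, 0.8, 0.2]
width: 86.7
```

Request:
servo_tool(moves="-0.02 0 0.04 0 0 0; -0.05 0.01 0.08 0 0 0; -0.08 0.02 0.1 0 0 0; -0.1 0.03 0.1 0 0 0; -0.1 0.03 0.1 0 0 0; -0.1 0.03 0.1 0 0 0")

```text
t: 18.18
ee_pos: [438.5, -34.5, 305.2]
orientation: [-0.199, -2.124, 2.124]
ft_force: [0.1, -0.2, -0.4]
width: 87.6
```

```bash
python3 s.py; python3 - <<'E'
from h import *
for n in ('wrist','scene','side'): grab(n,n+'9')
P,ok,px=cloud('wrist9')
r=ok&(px[...,0]>50)&(px[...,0]>2.2*px[...,1])&(P[...,2]>130)&(abs(P[...,0]-538)<60)&(abs(P[...,1]+64)<60);q=P[r];zt=np.percentile(q[:,2],95)
t=q[q[:,2]>zt-5];print(cv2.minAreaRect(t[:,:2].astype(np.float32)),zt,len(t))
S,k,_=cloud('scene9');print('jar',S[253,367],'tape',S[190,171])
E
```

```text
18.175 [438.5 -34.5 305.2] F [ 0.1 -0.2 -0.4] M [-0.06  0.15  0.  ] 87.6 jaw -100.7 knob 1.559 q6 1.65
((537.5471801757812, -64.81626892089844), (11.989946365356445, 51.610618591308594), 80.24376678466797) 148.8922939170777 968
jar [675.18877705 140.56065539  82.37982578] tape [ 541.35488242 -308.57330338   22.15480788]
```

View pics/wrist9.png

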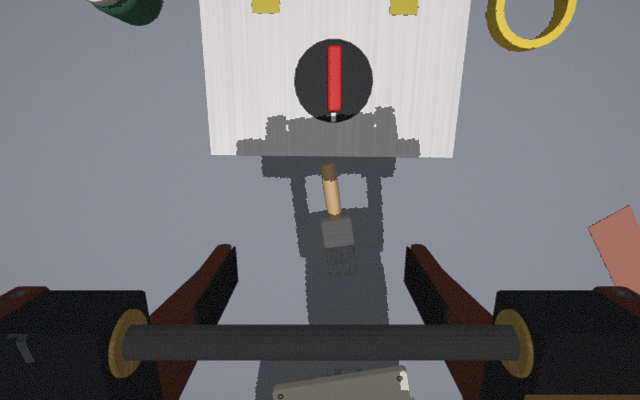

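View pics/scene9.png

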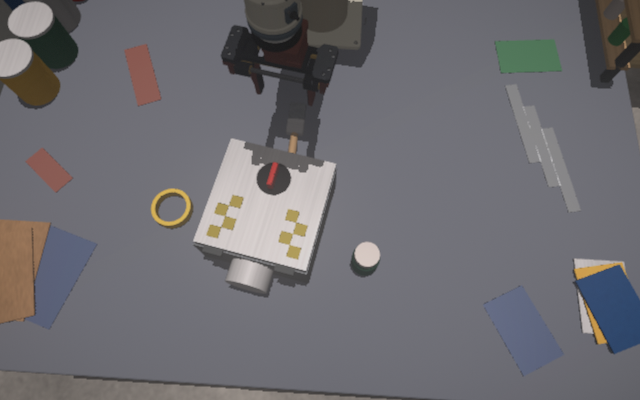

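View pics/side9.png

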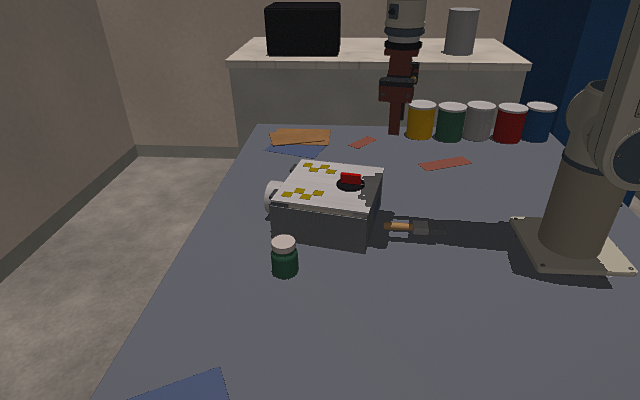

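The wing now lies along the box's x, pointing at the near edge. Its top is at z = 149 mm, against 152 mm before latching, so the tongue is holding the seal compressed. The jar and tape have not moved and the brush looks undisturbed.

```bash
python3 -c "
from workcell import ctrl
print(ctrl.close_job())"
```

```text
the job is handed in; nothing more can be done
None
```

The hatch is shut and latched by itself, and the job was handed in at about 18 s of the 54 s allowed.

- **Closing:** I pushed the hatch down with the closed fingers until the force rose to about 4 N on the seal.
- **Pressing and turning:** I gripped the wing, pressed to about 15 N (readings 14.3–15.6 N while turning) and turned it clockwise. It met no resistance until the stop, where the turning moment rose to about 0.6 N m. The knob had started at about 0.16 rad, not 0.
- **Letting go:** I eased the twist and the press, opened the fingers and backed off. The wrist force then read about zero, so the robot was touching nothing.

**Last checks:**
- The wing measured about 1.54 rad from the camera, fully behind the edge.
- The wing top sits about 3 mm lower than when the hatch only rested on the seal, so the tongue is holding it down.
- The jar and tape measured within 1.5 mm of where they started. The brush I judged only by eye, and it looks unmoved.

No check failed or disagreed.

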